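# Load the reaction tile and hold the viewer's reflector lid open

### The job

Set the six-well tile flat on the viewer's stage plate, centred between the four corner stops, and let go of it. Then take the viewer's lid by its bar handle, raise it to 50 degrees from shut and keep holding it there, so that its white underside lights the tile: the lid falls shut by itself, so finish while still gripping the handle, with the lid at rest. Leave the glass dish, the tube rack and the dropper bottles where they are.

Things in the scene. Friction and masses are not known exactly. Their poses are not given: they have to be found in the camera images.
- tile: Loose white ceramic reaction tile, a flat rectangular block with six shallow round wells in its top: 48 mm along its x, 84 mm along its y, 14 mm high, about 120 g. Origin: centre of its underside. Starts flat on the bench, to the left or the right of the viewer. Either way round will do on the stage.
- viewer: Fixed bench viewer, 300 mm (its x) by 180 mm (its y); origin: centre of its underside; its x points from the stage (nearer the robot) to the lid's hinge. Grey base 26 mm high; dark stage plate (100 by 150 mm) on the front half, top 30 mm above the bench; white lamp housing on the rear 174 mm (x from -24 to +150 mm), 60 mm high, covered by the lid.
- stage (a point): Centre of the stage plate's top surface, 87 mm in front of the viewer's origin, 30 mm above the bench; axes as the viewer's. Four steel L-shaped corner stops, 6 mm higher than the plate, bound a pocket 56 mm (viewer x) by 92 mm (viewer y), 4 mm wider than the tile on each side; between the stops its long sides are open over 64 mm, its short sides over 28 mm.
- lid (a joint): Angle of the viewer's flat grey lid (170 mm by 180 mm, 7 mm thick, about 0.4 kg with its handle, white underside) about its rear hinge: 0 = shut and level, growing as its front edge rises, stop at 1.75 rad. 50 degrees is 0.873. Nothing keeps it open: let go, it falls shut. It turns freely, without spring.
- lid_hinge (a point): Point on the lid's hinge axis at mid width, at the rear edge of the housing, 150 mm behind the viewer's origin and 60 mm above the bench. The axis runs along the viewer's y.
- lid_handle (a point): Round steel bar, 12 mm thick, on top of the lid near its front edge, along the viewer's y, on two posts (78 mm clear between them). Point: middle of the bar, 155 mm in front of the hinge axis and 41 mm above it when shut (101 mm above the bench). Gap under the bar 28 mm; the lid's front edge is 15 mm in front of it. Moves with the lid; it can turn in a pinch.
- dish: Bystander: loose round glass dish, 90 mm across, 18 mm high, on the bench on the other side of the viewer from the tile. Origin: centre of its underside.
- rack: Bystander: loose white test tube rack, 60 mm (x) by 120 mm (y), 100 mm high with its tubes, far left on the bench. Origin: centre of its underside.
- droppers: Bystander: loose white foam block, 60 mm (x) by 100 mm (y), with six small dropper bottles, 78 mm high, far right on the bench. Origin: centre of its underside.
Mind the look-alikes: they are no part of the job. There is more than one size of the tile; the job needs the largest.

How it is judged (in metres and radians):
On the way, in this order (a step that is already met when the one before it is completed fails the run):
1. the tile lies flat on the stage plate between the stops, released, with the lid still shut (horizontal distance between tile and stage below 0.007 m and z of tile in the frame of stage between -0.003 and 0.003 m and angle between the x axis of tile and the x axis of viewer, either way round below 0.14 rad and angle between tile's own z axis and vertical below 0.06 rad and linear speed of tile below 0.02 m/s and contact force between the fingers and tile below 0.05 N and value of joint lid below 0.15 rad), for 0.2 s.
2. the lid is held by its handle at 50 degrees (value of joint lid between 0.768 and 0.977 rad and contact force between the fingers and lid above 0.3 N and distance between the grasp point and lid_handle below 0.06 m), for 0.5 s.
At the end, for the whole second after the job is handed in: The tile lies flat on the stage between the four stops (centre within 7 mm, turned less than 8 degrees, untouched by the fingers), and the fingers alone hold the lid by its handle, still, at 50 degrees (6 degrees either way) through the last second (all of step 2 and horizontal distance between tile and stage below 0.007 m and z of tile in the frame of stage between -0.003 and 0.003 m and angle between the x axis of tile and the x axis of viewer, either way round below 0.14 rad and angle between tile's own z axis and vertical below 0.06 rad and linear speed of tile below 0.02 m/s and contact force between each of the fingers, lid and tile below 0.05 N and velocity of joint lid between -0.1 and 0.1 rad/s and contact force between lid and dish below 0.05 N and contact force between lid and rack below 0.05 N and contact force between lid and droppers below 0.05 N); the arm keeps its last pose, push and grip.
It fails at once if the dish moved from its place by more than 20 mm (distance of dish from where it was at the start of the episode above 0.02 m).
It fails at once if the rack moved from its place by more than 20 mm (distance of rack from where it was at the start of the episode above 0.02 m).
It fails at once if the droppers moved from its place by more than 20 mm (distance of droppers from where it was at the start of the episode above 0.02 m).
It also fails if it takes over 51 s, if anything falls off the work surface, if the arm or the gripper's body presses on something with over 40 N, if the wrist force passes 120 N, or if a joint passes its speed limit or range.

### The arm

A 6-joint arm with a two-finger parallel gripper is mounted at the origin on the work surface. World frame = base frame: x ahead of the robot, y to its left, z up, the work surface at z = 0. Lengths are in m, angles in degrees, forces in N, time in s.
With the tool pointing down it reaches from about 0.325 to 0.85 m from the base axis. Payload 15.5 kg.
Tool frame: the origin (TCP) lies at the very end of the fingers, on their centre line; the grasp point (between the pads) lies arm.grip_depth behind it (arm.grip_depth is the distance from the TCP to the grasp point, in m); z points along the fingers, y is the direction in which the jaws open and shut (so a half turn about z gives the same grasp; the last joint's range is limited). The gripper opens to 91 mm and grips with 3 to 60 N. Pads are 32 mm wide; open, the fingers measure 118 mm over their backs; the gripper's body (76 mm by 178 mm) begins 60 mm behind the grasp point.
Start: joints at [67.752, 28.281, 77.091, -0, 74.628, -5.472], TCP at [0.18, 0.598, 0.214] pointing down, gripper open.
Joint ranges: [-166.48, 166.48], [-47.26, 123.95], [12.59, 153.08], [-70.14, 250.14], [6.76, 159.57], [-176.63, 176.63]. Speed limits (degrees/s): [108.29, 108.29, 147.25, 172.46, 172.46, 172.46].

### API

Orientations are given as a 3x3 rotation matrix whose columns are the frame's x, y, z axes.
In Python, from rig import arm gives the robot as it stands. Calls block until the motion is done:
- arm.move_to(position, orientation): joint-space move of the TCP to a pose.
- arm.move_l(position, orientation=None, feed=0.15): straight line of the TCP; orientation=None keeps the orientation; feed is the mean speed in m/s.
- arm.move_joints(angles): joint-space move.
- arm.grip(opening): finger opening in m; the grip force is fixed at half the most; returns when the fingers have stopped.
- arm.sleep(seconds).
- arm.solve_ik(position, orientation): joint angles nearest the present ones, or None.
- arm.snapshot(name): name is "scene" or "top"; returns the picture (400x640x3 uint8, red, green, blue); there is no depth.
- arm.get_calibration(name): a dict with "intrinsics" (3x3 intrinsics, pixels), "cam_to_world" (4x4, takes a point from camera to world coordinates). Camera axes: x right, y down, z forward; pixel columns grow to the right and rows downward; lengths in m; the calibration is good to about 2 mm. A picture is of the moment at which its call begins. get_calibration takes no time and is no camera call.
A pose or a line that the arm cannot do raises arm.Unreachable and nothing moves.
- arm.sign_off(): hands the job in, once; it reports no verdict.
Readings, each from a call of its own:
- arm.current_t(): time.
- arm.current_joint_positions(): joint angles.
- arm.current_dq(): joint speeds.
- arm.current_tau(): joint torques, N m.
- arm.current_ee_pos(): TCP position.
- arm.current_tool_rot(): TCP orientation.
- arm.current_force(): force on the tool from outside, world axes, zero at the start.
- arm.current_torque(): the same for the moment, N m.
- arm.current_width(): finger opening in m.
Only numpy, scipy, OpenCV 4.12 (cv2) and the standard library are available. Lean on these libraries where they do the work, as an engineer would, in place of code of your own. Each camera call takes 0.05 s, during which the arm holds its last target. There are 200 camera calls.

## Working session

There is one attempt and no reset: what is moved stays moved. The work goes in short steps, each a Python script; the robot and the scene stay as the last script left them, time stands still between calls to the robot, and variables do not carry over. Pictures are saved under pics/ and viewed, about 8 in all and at most 12, crops included, and the job is handed in when it is done.

```bash
mkdir -p pics; ls
python3 - <<'E'
from rig import arm
import cv2,numpy as np
for n in("scene","top"):
    im=arm.snapshot(n); cv2.imwrite(f"pics/{n}0.png",im[:,:,::-1]); c=arm.get_calibration(n)
    print(n,np.round(c["intrinsics"],1).tolist(),np.round(c["cam_to_world"],3).tolist())
print(arm.grip_depth,arm.current_t(),arm.current_tool_rot())
E
```

```text
pics
scene [[393.7, 0.0, 320.1], [0.0, 393.7, 205.1], [0.0, 0.0, 1.0]] [[-0.597, 0.465, -0.654, 1.349], [0.802, 0.329, -0.498, 0.617], [-0.016, -0.822, -0.569, 0.782], [0.0, 0.0, 0.0, 1.0]]
top [[468.7, 0.0, 319.8], [0.0, 468.7, 201.4], [0.0, 0.0, 1.0]] [[-0.019, -0.994, 0.105, 0.448], [-1.0, 0.017, -0.016, 0.018], [0.014, -0.106, -0.994, 1.267], [0.0, 0.0, 0.0, 1.0]]
0.0188 0.1 [[-9.57446120e-01  2.88611768e-01 -4.17893295e-04]
 [ 2.88612053e-01  9.57445565e-01 -1.03568061e-03]
 [ 1.01200469e-04 -1.11221743e-03 -9.99999376e-01]]
```

View pics/top0.png

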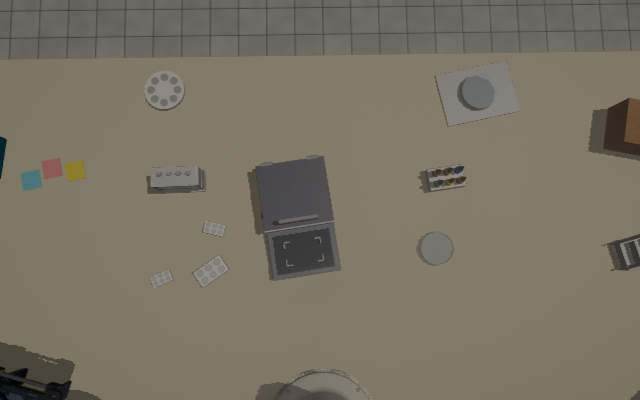

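View pics/scene0.png

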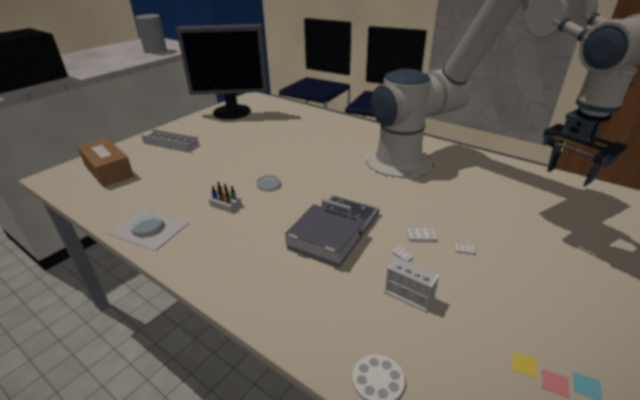

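The top view shows the large tile at about (211,271), with two smaller look-alikes at (214,229) and (162,279). The stage pocket is near (303,251), the handle bar near (298,218), and the dish at (437,248). The scene view confirms this layout.

```bash
cat > h.py <<'E'
import cv2,numpy as np
from rig import arm
def ray(n,px,z):
    c=arm.get_calibration(n);K,T=c["intrinsics"],c["cam_to_world"]
    p=np.c_[np.atleast_2d(px),np.ones(len(np.atleast_2d(px)))]
    d=(T[:3,:3]@np.linalg.inv(K)@p.T).T;o=T[:3,3]
    return o+d*((z-o[2])/d[:,2])[:,None]
def proj(n,P):
    c=arm.get_calibration(n);q=(np.linalg.inv(c["cam_to_world"])@np.r_[P,1])[:3];q=c["intrinsics"]@q
    return q[:2]/q[2]
def rect(n,cnt,z):
    P=ray(n,cnt.reshape(-1,2).astype(float),z)
    r=cv2.minAreaRect((P[:,:2]*1000).astype(np.float32)); return r,cv2.boxPoints(r)
E
python3 - <<'E'
from h import *
im=cv2.imread("pics/top0.png");g=cv2.cvtColor(im,cv2.COLOR_BGR2GRAY);hsv=cv2.cvtColor(im,cv2.COLOR_BGR2HSV)
def show(name,mask,box,z,amin=30):
    x0,y0,x1,y1=box;m=np.zeros_like(mask);m[y0:y1,x0:x1]=mask[y0:y1,x0:x1]
    for c in cv2.findContours(m,cv2.RETR_EXTERNAL,cv2.CHAIN_APPROX_NONE)[0]:
        if cv2.contourArea(c)<amin: continue
        r,b=rect("top",c,z);print(name,cv2.boundingRect(c),np.round(r[0],1),np.round(r[1],1),round(r[2],1),np.round(b).tolist())
print(im[271,211],im[300,211],im[251,303],im[251,332],im[264,202], hsv[271,211],hsv[300,211])
sat=hsv[:,:,1]
tm=((sat<45)&(g>105)).astype(np.uint8)*255
show("tile",tm,(185,245,240,300),.014)
show("stage",(g<50).astype(np.uint8)*255,(255,228,350,282),.03,100)
show("viewer",((sat<45)&(g<125)).astype(np.uint8)*255,(240,150,350,285),.026,300)
show("bar",((g>75)).astype(np.uint8)*255,(270,205,322,224),.107,15)
up=np.hstack([cv2.resize(im[215:290,180:350],None,fx=4.7,fy=4.7,interpolation=cv2.INTER_NEAREST)])
cv2.imwrite("pics/c1.png",up)
E
```

```text
[124 130 133] [107 123 130] [58 58 58] [76 77 78] [104 119 127] [ 20  17 133] [ 21  45 130]
tile (193, 254, 37, 34) [402.5 289.2] [51.6 86.6] 35.1 [[357.0, 310.0], [406.0, 239.0], [449.0, 269.0], [399.0, 339.0]]
viewer (255, 154, 86, 127) [542.1  57.7] [316.3 189.3] 8.0 [[372.0, 130.0], [399.0, -58.0], [712.0, -14.0], [686.0, 173.0]]
bar (278, 205, 44, 19) [540.3  50.6] [106.6  44.8] 89.0 [[517.0, -2.0], [562.0, -3.0], [564.0, 103.0], [519.0, 104.0]]
```

View pics/c1.png

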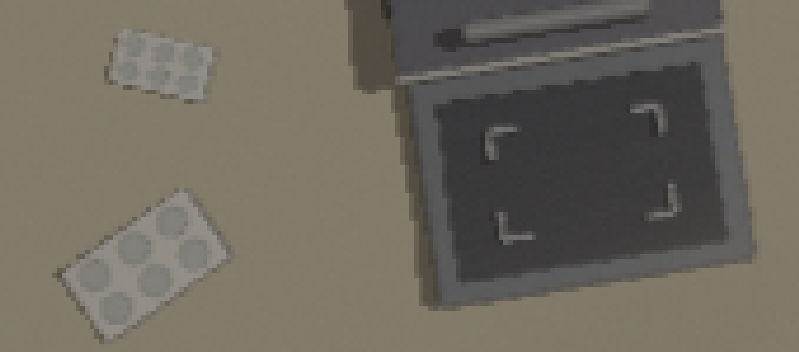

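The crop shows the tile clearly isolated. The stage plate's four bright L-stops bound the pocket, at roughly image x 284–326 and y 237–267, and all are unobstructed. The tile rectangle comes out at 51.6 × 86.6 mm, which matches the stated size plus pixel edges.

Run:
```python
from h import *
im=cv2.imread("pics/top0.png");g=cv2.cvtColor(im,cv2.COLOR_BGR2GRAY)
m=np.zeros_like(g);m[234:276,268:338]=((g<67)[234:276,268:338])*255
c=max(cv2.findContours(m,cv2.RETR_EXTERNAL,cv2.CHAIN_APPROX_NONE)[0],key=cv2.contourArea)
r,b=rect("top",c,.03);print("plate",r,b.round())
s=np.zeros_like(g);s[240:269,280:328]=((g>85)[240:269,280:328])*255
s[236:270,280:328]=((g>80)[236:270,280:328])*255
pts=np.vstack([c for c in cv2.findContours(s,cv2.RETR_EXTERNAL,cv2.CHAIN_APPROX_NONE)[0]])
r,b=rect("top",pts,.036);print("stops",len(pts),r,b.round())
k=np.zeros_like(g);k[213:224,276:320]=((g>85)[213:224,276:320])*255
c=max(cv2.findContours(k,cv2.RETR_EXTERNAL,cv2.CHAIN_APPROX_NONE)[0],key=cv2.contourArea)
r,b=rect("top",c,.105);print("bar",r,b.round())
# tile from well centres check
t=cv2.resize(g[245:295,185:235],None,fx=1,fy=1)
print(arm.current_force())
```

```text
plate ((448.49554443359375, 45.692420959472656), (99.8377685546875, 151.064697265625), 7.6915974617004395) [[389. 114.]
 [409. -36.]
 [508. -22.]
 [488. 127.]]
stops 111 ((436.946533203125, 40.3878059387207), (86.95056915283203, 104.71308898925781), 8.081789016723633) [[387.  86.]
 [401. -18.]
 [487.  -5.]
 [473.  98.]]
bar ((530.1920776367188, 54.700374603271484), (8.891470909118652, 95.71964263916016), 7.750470161437988) [[519. 102.]
 [532.   7.]
 [541.   8.]
 [528. 103.]]
[-0.35033004  0.34105892 -0.46922692]
```

```bash
cat >> h.py <<'E'
def down(yaw_deg,tilt=0):
    """tool down, jaws along yaw; tilt = lean with the opening lid; the half turn needing least joint-6 travel"""
    a=np.radians(yaw_deg);v=np.array([np.cos(a),np.sin(a),0]);w=np.array([-v[1],v[0],0])
    t=np.radians(tilt);z=np.array([0,0,-1.])*np.cos(t)-v*np.sin(t);y=v*np.cos(t)-np.array([0,0,1.])*np.sin(t)
    return np.c_[np.cross(y,z),y,z]
def best(p,yaw,tilt=0):
    R=down(yaw,tilt);c=[R,R@np.diag([-1,-1,1])];q0=np.array(arm.current_joint_positions())
    s=[arm.solve_ik(p,r) for r in c];k=[np.inf if q is None else abs(np.array(q)-q0).max() for q in s]
    print("ik",k);return c[int(np.argmin(k))]
TILE=np.array([.4025,.2892]);TY=34.9
ST=np.array([.4485,.0457]);VY=7.8
VX=np.array([np.cos(np.radians(VY)),np.sin(np.radians(VY))])
E
python3 - <<'E'
from h import *
p=np.r_[TILE,.10];R=best(p,TY)
arm.move_to(p,R);arm.grip(.072)
arm.move_l(np.r_[TILE,.03],feed=.15);
arm.move_l(np.r_[TILE,.005],feed=.05);print(arm.current_ee_pos(),arm.current_force())
arm.grip(.04);print("w",arm.current_width(),arm.current_t())
arm.move_l(np.r_[TILE,.15],feed=.12);print("w",arm.current_width(),arm.current_ee_pos(),arm.current_force())
p=np.r_[ST,.16];R=best(p,VY)
arm.move_to(p,R);print("w",arm.current_width(),arm.current_t())
cv2.imwrite("pics/s2.png",np.vstack([arm.snapshot("scene")[120:320,220:540,::-1],arm.snapshot("top")[180:380,180:500,::-1]]))
E
```

```text
ik [np.float64(38.96180413973896), np.float64(179.36323498259728)]
[0.40241336 0.28916843 0.00489089] [ 0.6769836  -0.88222467 -0.23202244]
w 0.04773368083721669 3.8333
w 0.04779758069683937 [0.40215925 0.28900562 0.14942451] [ 0.51518017  0.9246973  -0.7250134 ]
ik [np.float64(30.56925880235915), np.float64(176.53037856463422)]
w 0.047730148896759604 6.1667
```

View pics/s2.png

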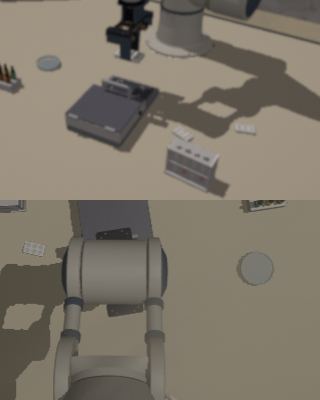

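The tile is held, with a finger width of 47.8 mm, above the stage. In the top view the arm hides the stage. Next step: lower it and release.

Run:
```python
from h import *
f0=np.array(arm.current_force())
arm.move_l(np.r_[ST,.055],feed=.12)
for z in (.042,.039,.0375,.0365,.036,.0355,.035,.0345):
    arm.move_l(np.r_[ST,z],feed=.03);f=np.array(arm.current_force())-f0;print(z,f.round(1),arm.current_ee_pos()[2].round(4))
    if np.abs(f).max()>4:break
arm.grip(.060);print(arm.current_width())
arm.move_l(np.r_[ST,.16],feed=.15)
arm.move_to(np.array([.40,.30,.25]),best(np.array([.40,.30,.25]),VY));print(arm.current_t())
im=arm.snapshot("top")[:,:,::-1];cv2.imwrite("pics/top3.png",im);cv2.imwrite("pics/c3.png",cv2.resize(im[205:285,240:360],None,fx=6,fy=6,interpolation=cv2.INTER_NEAREST))
```

```text
0.042 [ 0.  -0.2  0.3] 0.0419
0.039 [0.6 0.2 0.2] 0.0389
0.0375 [0.3 1.1 0.2] 0.0374
0.0365 [-0.5 -0.6 -0.7] 0.0365
0.036 [0.  0.9 0. ] 0.036
0.0355 [ 0.1 -0.4  0.3] 0.0355
0.035 [-1.1 -1.3  6. ] 0.0352
0.059937860340025295
ik [np.float64(31.80380698586025), np.float64(148.19700968467143)]
11.8333
```

View pics/c3.png

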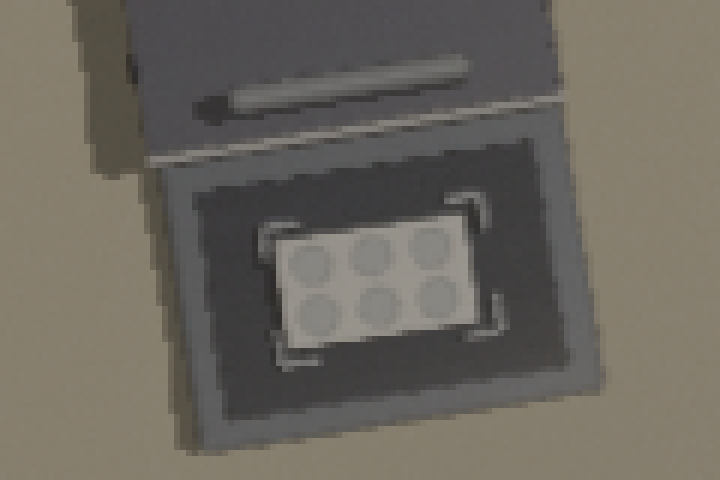

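The tile sits inside the four stops, aligned with them. It is slightly toward the left pair, so I'll measure the offset.

Run:
```python
from h import *
im=cv2.imread("pics/top3.png");g=cv2.cvtColor(im,cv2.COLOR_BGR2GRAY)
m=np.zeros_like(g);m[234:276,280:326]=((g>95)[234:276,280:326])*255
m=cv2.morphologyEx(m,cv2.MORPH_OPEN,np.ones((4,4)))
c=max(cv2.findContours(m,cv2.RETR_EXTERNAL,cv2.CHAIN_APPROX_NONE)[0],key=cv2.contourArea)
r,b=rect("top",c,.044);print("tile",r)
d=np.array(r[0])/1000-ST;print("offset in viewer mm",1000*d@VX,1000*d@np.array([-VX[1],VX[0]]))
```

```text
tile ((445.2987060546875, 43.881351470947266), (47.07999038696289, 84.31310272216797), 7.584927558898926)
offset in viewer mm -3.418493989209853 -1.3673566624170037
```

The tile is roughly 1–3 mm off centre and 0.2° off in turn. It lies flat: contact came at z = 0.035, as expected. The pocket itself keeps it within tolerance. Next is the handle.

```bash
cat >> h.py <<'E'
HINGE=np.r_[ST+.237*VX,.060]
V3=np.r_[VX,0];Z3=np.array([0,0,1.])
def pose(th,tilt,off=np.zeros(3)):
    t=np.radians(th);f=-V3*np.cos(t)+Z3*np.sin(t);n=V3*np.sin(t)+Z3*np.cos(t)
    R=RB(tilt);return HINGE+.155*f+.041*n+off-arm.grip_depth*-1*R[:,2],R
FL=1
def RB(tilt):
    R=down(VY,tilt);return R if FL>0 else R@np.diag([-1,-1,1])
E
python3 - <<'E'
from h import *
off=np.array([.0015,0,0])
p,R=pose(0,0,off);print(p)
up=p+[0,0,.11];print(np.linalg.norm(R-arm.current_tool_rot()))
arm.move_to(up,R);arm.grip(.05)
f0=np.array(arm.current_force());print("t",arm.current_t())
arm.move_l(p+[0,0,.03],feed=.12);arm.move_l(p,feed=.05);print("at",(np.array(arm.current_force())-f0).round(1))
for w in (.024,.018,.015,.0):
    arm.grip(w);print(w,arm.current_width().round(4),(np.array(arm.current_force())-f0).round(1),np.array(arm.current_ee_pos()).round(4))
np.save("f0.npy",f0);print(arm.current_t())
im=arm.snapshot("scene")[:,:,::-1];cv2.imwrite("pics/s4.png",cv2.resize(im[140:300,240:440],None,fx=3,fy=3))
E
```

```text
[0.53124132 0.05682868 0.0822    ]
0.0024915110510042014
t 13.3583
at [-0.3  0.3  1.1]Traceback (most recent call last):
  File "<stdin>", line 9, in <module>
AttributeError: 'float' object has no attribute 'round'
```

Run:
```python
from h import *
f0=np.array(arm.current_force());np.save("f0.npy",f0)
for w in (.018,.015,.0):
    arm.grip(w);print(w,round(arm.current_width(),4),(np.array(arm.current_force())-f0).round(1),np.array(arm.current_ee_pos()).round(4))
print(arm.current_t())
im=arm.snapshot("scene")[:,:,::-1];cv2.imwrite("pics/s4.png",cv2.resize(im[140:300,240:440],None,fx=3,fy=3))
```

```text
0.018 0.0178 [1.6 0.8 0.4] [0.5312 0.0568 0.0822]
0.015 0.015 [ 0.3 -1.1  0.4] [0.5312 0.0568 0.0822]
0.0 0.0113 [-4.4 -0.3  5. ] [0.5303 0.0567 0.0821]
16.3417
```

View pics/s4.png

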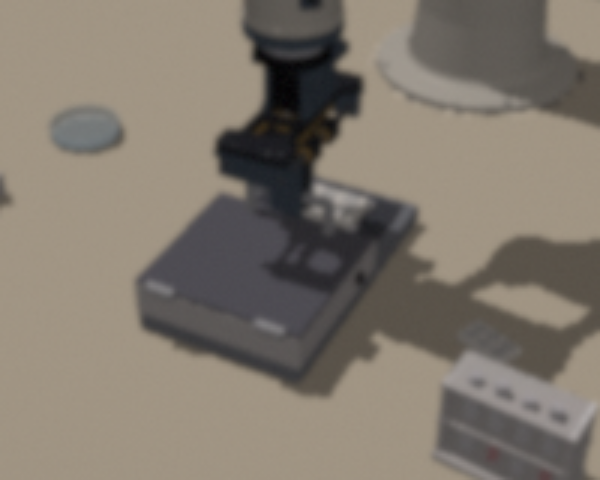

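The fingers close on the bar (11.3 mm) with only a small side force, so the estimated handle position is within about 1 mm. Now raise it along the hinge arc.

Run:
```python
from h import *
f0=np.load("f0.npy");off=np.array([.0007,0,0])
for th in range(5,51,5):
    p,R=pose(th,.4*th,off);arm.move_l(p,R,feed=.05)
    f=np.array(arm.current_force())-f0;print(th,f.round(1),round(arm.current_width(),4),round(arm.current_t(),1))
    if np.abs(f).max()>35: print("STOP");break
arm.sleep(.7);print((np.array(arm.current_force())-f0).round(1),arm.current_ee_pos()-p,np.abs(arm.current_dq()).max())
for n in("scene","top"):cv2.imwrite(f"pics/{n}5.png",arm.snapshot(n)[:,:,::-1])
a=cv2.imread("pics/scene5.png")[120:300,240:440];b=cv2.imread("pics/top5.png")[140:320,220:420]
cv2.imwrite("pics/c5.png",cv2.resize(np.hstack([a,b]),None,fx=2,fy=2))
```

```text
5 [-0.9 -1.5 -2.6] 0.0113 16.8
10 [-1.9 -2.2 -1. ] 0.0114 17.2
15 [-4.2 -2.8 -0.6] 0.0112 17.7
20 [-6.  -3.5  0.3] 0.011 18.1
25 [-7.1 -3.3  3.7] 0.0112 18.5
30 [-9.2 -3.7  6.6] 0.0115 18.9
35 [-10.9  -3.6   9.6] 0.0114 19.4
40 [-12.6  -2.8  14.2] 0.0115 19.8
45 [-12.6  -2.6  17.8] 0.0111 20.2
50 [-12.2  -2.8  22. ] 0.0114 20.6
[-11.3  -2.7  20.2] [-0.00119097 -0.00021977  0.00151028] 0.062246124916129485
```

View pics/c5.png

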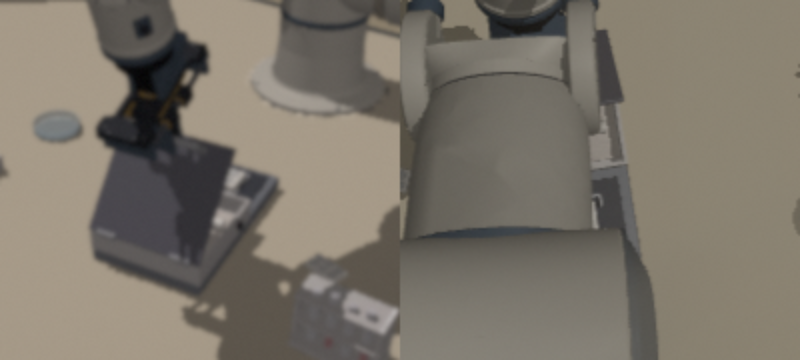

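The scene view shows the lid raised and gripped at the handle, with its front corners at about (356,195) and (299,190). The dish and rack are undisturbed, and in the top view the stage is hidden by the arm. The residual force is radial, from a small hinge-position error. I'll relax it and check the lid angle against the corner positions.

Run:
```python
from h import *
f0=np.load("f0.npy");p,R=pose(50,20,np.array([.0007,0,0]))
arm.move_l(p+[-.0012,-.0002,.0016],R,feed=.02);arm.sleep(1)
e=np.array(arm.current_ee_pos());g=e-arm.grip_depth*np.array(arm.current_tool_rot())[:,2]-HINGE
print((np.array(arm.current_force())-f0).round(1),np.degrees(np.arctan2(g[2],-g@V3)-np.arctan2(41,155)),np.linalg.norm(g)*1e3,np.hypot(155,41),np.abs(arm.current_dq()).max(),arm.current_width())
W=np.array([-VX[1],VX[0],0])
for th in(44,50,56):
    t=np.radians(th);f=-V3*np.cos(t)+Z3*np.sin(t);n=V3*np.sin(t)+Z3*np.cos(t)
    print(th,[proj("scene",HINGE+.170*f+.007*n+s*.09*W).round(1).tolist() for s in(1,-1)])
im=arm.snapshot("scene")[:,:,::-1];cv2.imwrite("pics/c6.png",cv2.resize(im[170:250,270:390],None,fx=6,fy=6,interpolation=cv2.INTER_NEAREST))
print(arm.current_t())
```

```text
[-3.6 -1.5  2.9] 50.081188021363616 162.05814396788313 160.3309078125612 0.09620158265695662 0.01150421077687633
44 [[360.0, 194.2], [304.2, 178.9]]
50 [[358.1, 193.1], [301.7, 177.6]]
56 [[356.0, 192.6], [298.9, 176.9]]
22.7417
```

View pics/c6.png

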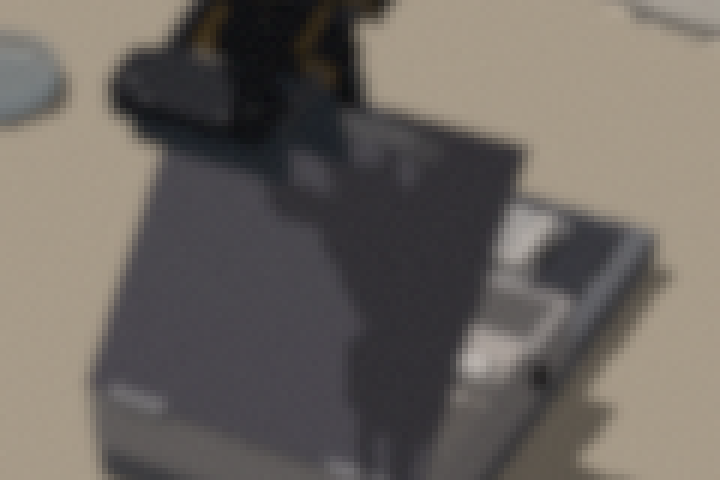

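The lid's front corner is at (357.8,194.7), against a prediction of (358.1,193.1) for 50°. A white tile corner shows on the stage. Arm kinematics give 50.1°, and the residual force is small and steady. Handing in.

```bash
python3 -c "
from rig import arm
print(arm.current_width(),arm.current_dq(),arm.sign_off())"
```

```text
the job is handed in; nothing more can be done
0.011078213312324873 [-0.05043565  0.03538932  0.03468238  0.02471799 -0.00149495 -0.00664905] None
```

I placed the large tile on the stage and let go of it. I then gripped the lid's bar handle, raised the lid to about 50° and handed the job in while still holding it. That was at about 23 s of the 51 s allowed. The hand-in reports no verdict.

**Tile:** It lies between the four stops, turned about 0.2° from the viewer. It touched down at the expected height.
- **Centring:** Two checks disagreed a little. The rectangle fit put it 3.4 mm and 1.4 mm off centre along the viewer's x and y. Comparing it with the stops by eye gave about 1–2 mm. Both are inside the 7 mm limit.
- **After raising the lid:** The arm hid the stage from above, so I saw only part of the tile in the scene view. I did not measure it again.

**Lid:** The arm's own position gives 50.1°. The lid's front corner in the picture is within 2 px of where 50° should put it. That offset was mostly vertical, and the corner gives only a coarse angle.
- **Force:** The handle sat about 2 mm further from the hinge than I had estimated. I moved the grip to suit, and the force on it fell from about 23 N to 5 N.
- **Grip:** The fingers were steady on the bar at about 11 mm, with the joints almost still.

**Bystanders:** I saw no movement of the dish or rack in the pictures. I did not check the dropper bottles at the end, but the arm never went near them.

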